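# Check a curved contact edge by running a fingertip along it

### The arm

A 6-joint arm with a two-finger parallel gripper is mounted at the origin on a cart in front of the work surface, level with it; the furniture and walls round the work are solid. World frame = base frame: x ahead of the robot, y to its left, z up, the work surface at z = 0. Lengths are in mm, angles in rad, forces in N, time in s.
With the tool pointing down it reaches from about 300 to 775 mm from the base axis. Payload 14.6 kg.
Tool frame: the origin (TCP) lies between the finger pads, 19 mm behind the fingertips; this is the grasp point; z points along the fingers, y is the line along which they close (so a half turn about z gives the same grasp; the last joint's range is limited). The gripper opens to 94 mm and grips with 3 to 60 N. Pads are 16 mm wide; open, the fingers measure 119 mm over their backs; the gripper's body (75 mm by 177 mm) begins 78 mm behind the grasp point.
Start: joints at [1.241, 0.3, 1.521, -0, 1.321, -0.067], TCP at [142.88, 531.107, 224.246] pointing down, gripper open.
Joint ranges: [-3.03, 3.03], [-0.79, 2.21], [0.23, 2.52], [-1.04, 4.18], [0, 3.07], [-2.55, 2.55]. Speed limits (rad/s): [2.22, 2.22, 2.57, 3.14, 3.14, 3.14].

### API

Orientations are given as [roll, pitch, yaw] about the fixed x, y, z axes, in that order (R = Rz(yaw) Ry(pitch) Rx(roll)).
In Python, from cell import manip, vision gives the robot as it stands (manip), with the cameras (vision).
- The arm moves only by the tool move_tool, called by a JSON object that holds its "fn" and its "kwargs", one argument or row to a line. Schema: {"type":"object","properties":{"rows":{"type":"object","properties":{"dx":{"type":"array","items":{"type":"number"},"minItems":1,"maxItems":5},"dy":{"type":"array","items":{"type":"number"},"minItems":1,"maxItems":5},"dz":{"type":"array","items":{"type":"number"},"minItems":1,"maxItems":5},"drx":{"type":"array","items":{"type":"number"},"minItems":1,"maxItems":5},"dry":{"type":"array","items":{"type":"number"},"minItems":1,"maxItems":5},"drz":{"type":"array","items":{"type":"number"},"minItems":1,"maxItems":5}},"additionalProperties":false,"required":["dx","dy","dz","drx","dry","drz"]},"jaw":{"type":"number"},"grip_n":{"type":"number"},"only":{"type":"string"},"quiet":{"type":"boolean"},"lines":{"type":"string"}},"required":["rows"],"additionalProperties":false}. rows is an object with one list for each field, all of the same length, 1 to 5, a row being the entries at one place: dx, dy, dz (the shift in normalised numbers (1 is 800 mm)), drx, dry, drz (a rotation vector in fractions of the full range, 1 being pi rad); each row is the pose to reach, as a shift and turn from the pose commanded when the call began, along the tool's axes at that moment; what a row does not reach only later rows make up. A row lasts 1/10 s, in which the tool goes at most 50 mm and 0.15 rad, less where a joint would pass 70% of its speed; a pose out of reach is approached as far as the arm can. jaw is the finger opening in mm, set as the call begins (left out keeps the last). The fingers move at their own pace and stop on an object; grip_n is the grip in N (left out, the last holds). Time passes only in rows, so rows that do not move let the fingers close. The tool returns the time, the measured TCP pose, the force, the opening and the grip force at its end. only (a regular expression) keeps the lines of the reply that match it, lines (a string "A,B") keeps lines A to B, and quiet returns only ok. A shift or turn number past 1, either way, is cut back to 1. Input that does not fit is refused with a message, and nothing moves.
- manip.read_state(): the state, without advancing time (a new reading comes with each control period).
- vision.camera(name): name is "side" or "top"; returns (picture, depth): 480x640x3 uint8, red, green, blue; 480x640 float32, mm along the optical axis (not along the pixel's ray), 0 where there is no reading.
- vision.camera_info(name): a dict with "K" (3x3 intrinsics, pixels), "dist" ([k1, k2, p1, p2, k3] as OpenCV has them; the pictures are not rectified), "rvec" (rotation vector, rad) and "tvec" (3), from world to camera coordinates, as OpenCV has them. Camera axes: x right, y down, z forward; pixel columns grow to the right and rows downward; lengths in mm; the calibration is good to about 2 mm. A picture is of the moment at which its call begins. camera_info takes no time and is no camera call.
- manip.sign_off(): hands the job in; it is judged then, once.
The state is a dict: "clock": time; "joints": joint angles; "qd": joint speeds; "effort": joint torques, N m; "eef_pos": TCP position; "eef_rot": TCP orientation; "wrist_force": force on the tool from outside, world axes, zero at the start; "moment": the same for the moment, N m; "finger_gap": finger opening in mm; "finger_force": force on a finger pad.
Only numpy, scipy, OpenCV 4.12 (cv2) and the standard library are available. Lean on these libraries where they do the work, as an engineer would, in place of code of your own. Each camera call takes 0.05 s, during which the arm holds its last target. There are 200 camera calls.

### The job

Check that the curved yellow contact edge with the black bands gives freely along its whole length: with the gripper closed, press the strip lightly down a few millimetres with the fingertips at the black band by the green marker, then run them along the curve, centred on the strip, over every band to the last one by the red marker, keeping it pressed without lifting off on the way or pushing it down to its stop. Then lift off so that it springs back up. Only touch the strip; leave the red-lidded jar and the green plaster model beside it where they stand.

Things in the scene. Friction and masses are not known exactly. Their poses are not given: they have to be found in the camera images.
- edge_base: grey base plate of the contact edge, fixed to the bench, 74 x 200 x 14 mm, long side along its y axis; origin on the bench top in the middle of its long axis (the plate reaches from x -32 to +42 mm), z up. Its low aluminium guide rails are up to 22 mm above the bench. A tall boxy machine, 240 mm high, stands on the jar's side, its nearest wall at least 80 mm from the bands
- strip (a joint): how far the yellow strip is pressed down, m: 0 = fully up, 0.012 = at its bottom stop. The whole strip sinks evenly wherever it is pressed. Springs push it up: about 3 N starts it moving, 700 N/m more after that (about 6 N at 4 mm, 11 N at 11 mm)
- green_marker: green disc, 22 mm across, 8 mm high, on the base plate at the end where the stroke starts (its top is 22 mm above the bench, 18 mm lower than the strip's top); origin under its centre. Which end it is at varies
- red_marker: the like red disc at the other end, where the stroke finishes; origin under its centre
- jar_red_lid: loose white jar with red lid, 42 mm across, 46 mm high, bystander; origin under its centre
- green_model: loose pale-green plaster dental arch model, 48 x 60 x 25 mm, bystander; origin under its centre
- band1 (a point): Black band 1 of 6 on the strip: this point is on the top of the strip, 40 mm above the bench when the strip is up, and sinks with it. The strip: a fixed-in-plan, round-topped yellow bar 14 mm wide, about 160 mm over its ends long, bent in plan to an arc of 75 mm radius; the arc's centre is at x +62 mm, y 0 of the base plate, and it bulges to the plate's -x
- band2 (a point): Black band 2 of 6 on the strip: this point is on the top of the strip, 40 mm above the bench when the strip is up, and sinks with it. The bands are 4 mm wide, 20 degrees (26 mm) apart along the arc and numbered towards the base plate's +y
- band3 (a point): Black band 3 of 6 on the strip: this point is on the top of the strip, 40 mm above the bench when the strip is up, and sinks with it.
- band4 (a point): Black band 4 of 6 on the strip: this point is on the top of the strip, 40 mm above the bench when the strip is up, and sinks with it.
- band5 (a point): Black band 5 of 6 on the strip: this point is on the top of the strip, 40 mm above the bench when the strip is up, and sinks with it.
- band6 (a point): Black band 6 of 6 on the strip: this point is on the top of the strip, 40 mm above the bench when the strip is up, and sinks with it. The strip's rounded ends reach about 15 mm past bands 1 and 6. Bands 1 and 6 are each 30 mm from the marker at their end, which may be the green or the red one

How it is judged (in metres and radians):
On the way, in this order (a step that is already met when the one before it is completed fails the run):
1. the fingertips press the strip down by more than 1 mm at the first (nearest the green marker) black band, tool centre within 13 mm of it in plan (value of joint strip above 0.001 m and contact force between the fingers and strip above 0.3 N and ((horizontal distance between green_marker and band1 below 0.06 m and horizontal distance between the grasp point and band1 below 0.013 m) or (horizontal distance between green_marker and band6 below 0.06 m and horizontal distance between the grasp point and band6 below 0.013 m))), for 0.05 s.
2. the fingertips press the strip down by more than 1 mm at the second black band, tool centre within 13 mm of it in plan (value of joint strip above 0.001 m and contact force between the fingers and strip above 0.3 N and ((horizontal distance between green_marker and band1 below 0.06 m and horizontal distance between the grasp point and band2 below 0.013 m) or (horizontal distance between green_marker and band6 below 0.06 m and horizontal distance between the grasp point and band5 below 0.013 m))), for 0.05 s.
3. the fingertips press the strip down by more than 1 mm at the third black band, tool centre within 13 mm of it in plan (value of joint strip above 0.001 m and contact force between the fingers and strip above 0.3 N and ((horizontal distance between green_marker and band1 below 0.06 m and horizontal distance between the grasp point and band3 below 0.013 m) or (horizontal distance between green_marker and band6 below 0.06 m and horizontal distance between the grasp point and band4 below 0.013 m))), for 0.05 s.
4. the fingertips press the strip down by more than 1 mm at the fourth black band, tool centre within 13 mm of it in plan (value of joint strip above 0.001 m and contact force between the fingers and strip above 0.3 N and ((horizontal distance between green_marker and band1 below 0.06 m and horizontal distance between the grasp point and band4 below 0.013 m) or (horizontal distance between green_marker and band6 below 0.06 m and horizontal distance between the grasp point and band3 below 0.013 m))), for 0.05 s.
5. the fingertips press the strip down by more than 1 mm at the fifth black band, tool centre within 13 mm of it in plan (value of joint strip above 0.001 m and contact force between the fingers and strip above 0.3 N and ((horizontal distance between green_marker and band1 below 0.06 m and horizontal distance between the grasp point and band5 below 0.013 m) or (horizontal distance between green_marker and band6 below 0.06 m and horizontal distance between the grasp point and band2 below 0.013 m))), for 0.05 s.
6. the fingertips press the strip down by more than 1 mm at the sixth (nearest the red marker) black band, tool centre within 13 mm of it in plan (value of joint strip above 0.001 m and contact force between the fingers and strip above 0.3 N and ((horizontal distance between green_marker and band1 below 0.06 m and horizontal distance between the grasp point and band6 below 0.013 m) or (horizontal distance between green_marker and band6 below 0.06 m and horizontal distance between the grasp point and band1 below 0.013 m))), for 0.05 s.
At the end, for the whole second after the job is handed in: after the six bands have been pressed in order from green to red, the strip is back up (within 0.6 mm) and the jar and the model are at rest within 10 mm of where they stood (value of joint strip below 0.0006 m and distance of each of jar_red_lid, green_model from where it was at the start of the episode below 0.01 m and linear speed of each of jar_red_lid, green_model below 0.02 m/s); the robot touches nothing.
It fails at once if lifted off on the way: the strip is back up (under 0.3 mm) while the gripper is low over one of the four middle bands (tool centre within 10 mm in plan and less than 90 mm above the bench) (value of joint strip below 0.0003 m and height (world z) of the grasp point below 0.09 m and (horizontal distance between the grasp point and band2 below 0.01 m or horizontal distance between the grasp point and band3 below 0.01 m or horizontal distance between the grasp point and band4 below 0.01 m or horizontal distance between the grasp point and band5 below 0.01 m)).
It fails at once if strip pressed right down to its stop (more than 11 of 12 mm) (value of joint strip above 0.011 m).
It fails at once if strip or its base pressed with more than 25 N (contact force between the fingers and edge_base above 25 N).
It fails at once if the jar or the model moved more than 10 mm or was lifted (distance of any of jar_red_lid, green_model from where it was at the start of the episode above 0.01 m).
It also fails if it takes over 40 s, if anything falls off the work surface, if the arm or the gripper's body presses on something with over 40 N, if the wrist force passes 120 N, or if a joint passes its speed limit or range.

## Working session

There is one attempt and no reset: what is moved stays moved. The work goes in short steps, Python scripts to look and compute and a tool call to move; the robot and the scene stay as the last step left them, time stands still between calls to the robot, and variables do not carry over. Pictures are saved under pics/ and viewed, at most 10 in all, crops included, and the job is handed in when it is done.

```bash
ls; mkdir -p pics; python3 - <<'E'
from cell import manip, vision
import cv2,numpy as np
for n in("top","side"):
    p,d=vision.camera(n); cv2.imwrite(f"pics/{n}0.png",p[:,:,::-1]); np.savez(f"pics/{n}0.npz",p=p,d=d)
    print(n,vision.camera_info(n))
print(manip.read_state())
E
```

```text
cell.py
pics
top {'K': array([[606.85898086,   0.        , 327.81975225],
       [  0.        , 606.85898086, 235.24348831],
       [  0.        ,   0.        ,   1.        ]]), 'dist': array([-0.20865909,  0.        ,  0.        ,  0.        ,  0.        ]), 'rvec': array([ 2.07358635, -2.13801687,  0.23502873]), 'tvec': array([387.30329099, 419.08466447, 826.5824852 ])}
side {'K': array([[602.44513718,   0.        , 336.03722518],
       [  0.        , 602.44513718, 240.9394985 ],
       [  0.        ,   0.        ,   1.        ]]), 'dist': array([-0.05109157,  0.        ,  0.        ,  0.        ,  0.        ]), 'rvec': array([ 2.1810736 , -0.08811432,  0.04556178]), 'tvec': array([-407.31419749,  304.59883546,  544.14791864])}
{'clock': 0.1, 'joints': array([ 1.24140360e+00,  3.00419226e-01,  1.52150472e+00,  2.97661588e-05,
        1.32070375e+00, -6.65901410e-02]), 'qd': array([-0.00091053, -0.00253946, -0.00158701, -0.00288082,  0.00073179,
        0.00127767]), 'effort': array([ 3.76363823e-03, -5.32637179e+01, -3.53291559e+01,  7.10628228e-02,
        2.34658172e-02, -5.48757200e-06]), 'eef_pos': array([142.80541765, 530.91825699, 223.74707916]), 'eef_rot': array([-3.14056182e+00, -9.76411933e-05,  2.87878264e+00]), 'wrist_force': array([ 0.02749566,  0.45892958, -0.38646834]), 'moment': array([ 0.06182628,  0.01274611, -0.02495227]), 'finger_force': 0.0, 'finger_gap': 93.83620565636399}
```

View pics/top0.png

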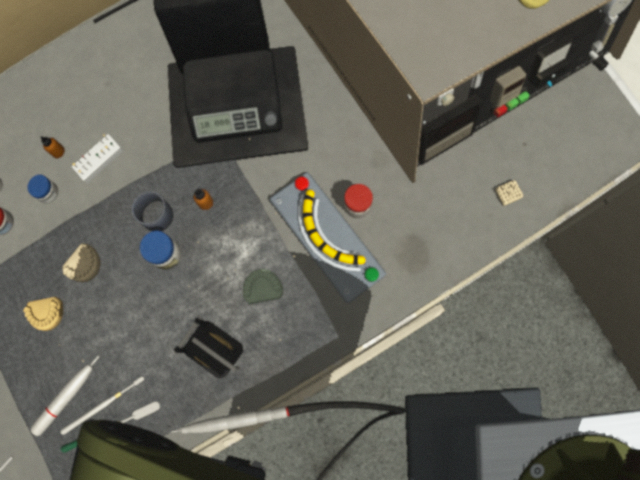

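View pics/side0.png

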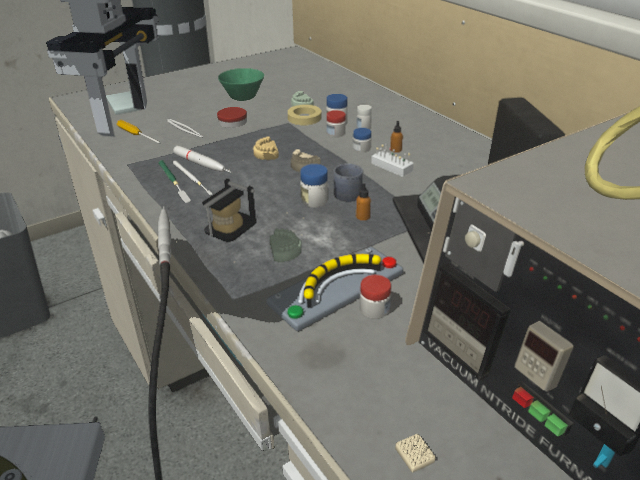

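The top view shows the green disc at about (372,274), the red disc at (302,184), the yellow arc between them, the jar at (357,198) and the model at (262,287). In the side view the green disc is at (295,312), the red disc at (390,262) and the jar at (376,295). Next I'll measure these.

```bash
cat > h.py <<'E'
from cell import manip, vision
import cv2,numpy as np
def cam(n):
    c=vision.camera_info(n);R=cv2.Rodrigues(c["rvec"])[0];return c,R,-R.T@c["tvec"]
def ray(n,uv):
    c,R,o=cam(n)
    q=cv2.undistortPoints(np.array(uv,float).reshape(-1,1,2),c["K"],c["dist"]).reshape(-1,2)
    return o,np.c_[q,np.ones(len(q))]@R
def onz(n,uv,z):
    o,d=ray(n,uv);return o+d*((z-o[2])/d[:,2])[:,None]
def tri(u1,u2):
    o1,d1=ray("top",u1);o2,d2=ray("side",u2);out=[]
    for a,b in zip(d1,d2):
        s=np.linalg.lstsq(np.c_[a,-b],o2-o1,rcond=None)[0]
        p,q=o1+s[0]*a,o2+s[1]*b;out.append([*(p+q)/2,np.linalg.norm(p-q)])
    return np.array(out)
def blobs(p,lo,hi,box,amin=15):
    h=cv2.cvtColor(p,cv2.COLOR_RGB2HSV);m=cv2.inRange(h,lo,hi)
    k=np.zeros_like(m);x0,y0,x1,y1=box;k[y0:y1,x0:x1]=255;m&=k
    n,_,s,c=cv2.connectedComponentsWithStats(m)
    return [(c[i].round(1),s[i].tolist()) for i in range(1,n) if s[i,4]>=amin],m
E
python3 - <<'E'
from h import *
np.set_printoptions(suppress=True,precision=1)
B={"top":(270,165,390,290),"side":(270,240,410,330)}
for n in B:
    p=np.load(f"pics/{n}0.npz")["p"]
    for nm,lo,hi in(("red",(0,150,90),(8,255,255)),("red2",(172,150,90),(180,255,255)),("green",(50,130,50),(90,255,255)),("yel",(20,120,100),(35,255,255))):
        print(n,nm,*blobs(p,lo,hi,B[n])[0],sep="\n  ")
print(onz("top",[(372,274),(302,184)],22),tri([(372,274),(302,184)],[(295,312),(390,262)]))
ims=[]
for n in B:
    x0,y0,x1,y1=B[n];p=np.load(f"pics/{n}0.npz")["p"][y0:y1,x0:x1,::-1]
    ims.append(cv2.resize(p,None,fx=4,fy=4,interpolation=cv2.INTER_CUBIC))
cv2.imwrite("pics/c1.png",ims[0])
cv2.imwrite("pics/c2.png",ims[1])
E
```

```text
top
  red
  (array([301.1, 183. ]), [295, 176, 14, 15, 147])
  (array([357.8, 197.4]), [345, 185, 27, 27, 584])
top
  red2
top
  green
  (array([371.2, 273.9]), [365, 268, 14, 13, 138])
top
  yel
  (array([310., 193.]), [305, 189, 10, 9, 61])
  (array([307.4, 205.7]), [302, 199, 11, 14, 138])
  (array([308.6, 222.5]), [303, 215, 12, 16, 142])
  (array([316.2, 238.6]), [309, 231, 15, 16, 140])
  (array([329.3, 250.9]), [322, 244, 16, 14, 135])
  (array([346.1, 258.1]), [338, 253, 16, 11, 141])
  (array([360.6, 259.6]), [357, 255, 9, 10, 76])
side
  red
  (array([388.8, 262. ]), [383, 257, 13, 11, 121])
  (array([375. , 287.2]), [361, 275, 30, 25, 581])
side
  red2
side
  green
  (array([294.9, 311.5]), [288, 306, 15, 12, 150])
side
  yel
  (array([345.6, 259.4]), [339, 254, 14, 12, 125])
  (array([361.9, 258. ]), [355, 254, 14, 9, 118])
  (array([375.7, 259.2]), [372, 255, 9, 9, 71])
  (array([330.4, 264. ]), [323, 259, 15, 12, 109])
  (array([318.2, 271.2]), [311, 266, 14, 12, 104])
  (array([310.4, 281.2]), [305, 276, 11, 11, 91])
  (array([308.3, 293.1]), [304, 288, 10, 11, 94])
[[376.2 311.4  22. ]
 [516.8 410.8  22. ]] [[377.7 310.9  15.8   1. ]
 [521.1 411.1  15.6   4.4]]
```

View pics/c1.png

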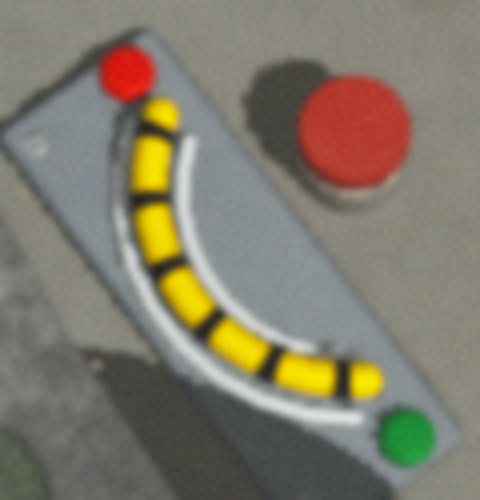

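The crop shows the bands clearly, at crop pixels (344,379), (271,362), (210,323), (163,268), (150,199) and (157,131), going from green to red. The jar is on the inner side of the arc.

View pics/c2.png

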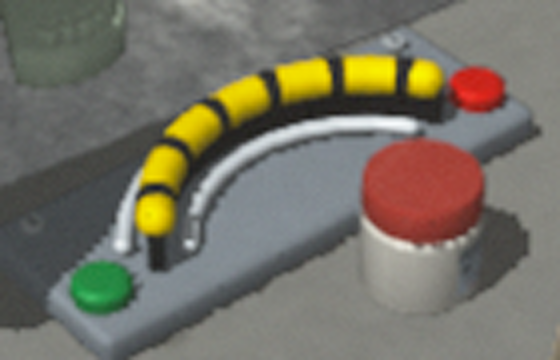

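```bash
python3 - <<'E'
from h import *
from scipy.optimize import least_squares
np.set_printoptions(suppress=True,precision=1)
t=(np.array([(344,379),(271,362),(210,323),(163,268),(150,199),(157,131)])-1.5)/4+[270,165]
s=(np.array([(154,190),(170,150),(215,110),(268,88),(336,75),(403,75)])-1.5)/4+[270,240]
T=tri(t,s);P=onz("top",t,40);S=onz("side",s,40)
print("tri\n",T,"\ntop40\n",P,"\nside40\n",S)
mt=onz("top",[(371.2,273.9),(301.1,183.0)],22);ms=onz("side",[(294.9,311),(388.8,261.5)],22)
print("markers",mt,ms)
print("jar",onz("top",[(357.8,197.4)],46),onz("side",[(375,285)],46))
# template: band1..6 in base frame; green at +y or -y end
a=np.radians(np.array([-50,-30,-10,10,30,50]))
tb=np.c_[62-75*np.cos(a),75*np.sin(a)]
def Rt(y):return np.array([[np.cos(y),-np.sin(y)],[np.sin(y),np.cos(y)]])
for Q,nm in((P,"top"),(S,"side"),((P+S)/2,"avg")):
  for o in(1,-1):
    r=least_squares(lambda v:((tb[::o]@Rt(v[2]).T+v[:2])-Q[:,:2]).ravel(),[430,380,.6 if o<0 else -2.5])
    print(nm,o,r.x,r.x[2],"rms",np.sqrt(2*r.cost/6)); 
    if r.cost<200: print(tb[::o]@Rt(r.x[2]).T+r.x[:2])
E
```

```text
tri
 [[396.7 335.4  37.8   1.7]
 [403.9 361.3  34.4   0.6]
 [420.1 383.1  34.    2.7]
 [441.2 399.7  30.4   1.3]
 [466.9 403.8  31.8   0.7]
 [491.9 400.6  33.    0.6]] 
top40
 [[395.4 335.4  40. ]
 [402.5 361.4  40. ]
 [417.5 382.9  40. ]
 [438.4 399.4  40. ]
 [464.4 403.6  40. ]
 [490.1 400.4  40. ]] 
side40
 [[397.5 333.   40. ]
 [404.  354.3  40. ]
 [421.  375.8  40. ]
 [440.8 387.2  40. ]
 [466.  393.   40. ]
 [490.2 391.1  40. ]]
markers [[376.4 312.5  22. ]
 [518.4 412.1  22. ]] [[378.1 306.1  22. ]
 [520.2 405.   22. ]]
jar [[486.2 328.8  46. ]] [[487.5 322.9  46. ]]
top 1 [434.9 380.2  -1. ] -0.9704026798373955 rms 1.0527116005152442
[[395.3 336.4]
 [402.3 361.5]
 [417.4 382.7]
 [438.9 397.4]
 [464.2 403.9]
 [490.1 401.3]]
top -1 [434.5 380.8   2.2] 2.17629199143758 rms 22.038958308084606
side 1 [436.7 372.1  -1. ] -1.0105391598766273 rms 2.260067437521288
[[395.4 329.9]
 [403.4 354.7]
 [419.4 375.3]
 [441.5 389.1]
 [466.9 394.6]
 [492.7 391. ]]
side -1 [436.4 372.7   2.1] 2.126409418117575 rms 20.38033846956192
avg 1 [435.8 376.2  -1. ] -0.9899378700675099 rms 1.039964193255889
[[395.4 333.1]
 [402.9 358.1]
 [418.4 378.9]
 [440.2 393.2]
 [465.5 399.2]
 [491.4 396.2]]
avg -1 [435.4 376.8   2.2] 2.1518027993992783 rms 21.183597299816025
```

```bash
python3 - <<'E'
from h import *
np.set_printoptions(suppress=True,precision=1)
def dp(n,pts):
    d=np.load(f"pics/{n}0.npz")["d"];o,r=ray(n,pts)
    z=[np.median(d[int(v)-1:int(v)+2,int(u)-1:int(u)+2]) for u,v in pts]
    print(n);print(o+r*np.array(z)[:,None])
# green,red marker, strip mids, jar lid, base plate, bench
dp("top",[(371.2,273.9),(301.1,183),(308.6,222.5),(329.3,250.9),(357.8,197.4),(335,225),(430,210),(380,180),(400,250)])
dp("side",[(294.9,311.5),(388.8,262),(330.4,264),(345.6,259.4),(375,285),(340,295),(330,380),(300,350),(400,400)])
E
```

```text
top
[[376.4 312.5  21.7]
 [517.6 412.   24.4]
 [452.1 401.7  39.9]
 [408.9 372.8  40.5]
 [486.1 328.8  46.2]
 [453.3 362.9  14.7]
 [476.  215.5   0.4]
 [526.6 290.3   0.1]
 [415.  265.5  -0.3]]
side
[[378.1 305.5  21.7]
 [520.  404.   21.9]
 [431.6 383.8  38.9]
 [454.5 394.9  37.4]
 [487.5 322.5  46.3]
 [441.9 342.7  14.8]
 [417.5 202.1  -1.3]
 [382.5 254.5   0.4]
 [497.8 163.2  -0.3]]
```

Units first: shifts go in shares of 800 mm and turns go in shares of pi rad. So -220 mm / 800 = -0.275, -176 mm / 800 = -0.22, 0.14 rad / 3.1416 = 0.0446.

{"fn": "move_tool", "kwargs": {
  "rows": {"dx":[-0.055, -0.11, -0.165, -0.22, -0.275], "dy":[-0.0225, -0.0463, -0.0688, -0.0925, -0.115], "dz":[0, 0, 0, 0, 0], "drx":[0, 0, 0, 0, 0], "dry":[0, 0, 0, 0, 0], "drz":[0.0446, 0.0891, 0.1337, 0.1783, 0.2228]},
  "jaw": 0,
  "grip_n": 20
}}

```text
clock: 0.6
eef_pos: [332.5, 383.6, 224.1]
eef_rot: [-3.141, 0.0, 2.173]
wrist_force: [0.4, 0.8, -0.0]
finger_gap: 57.5
finger_force: 0.0
```

```bash
python3 -c "
from cell import manip, vision;s=manip.read_state();print(s['eef_pos'],s['eef_rot'],s['joints'],s['finger_gap'])"
```

```text
[332.54365196 383.580856   224.11774205] [-3.14127220e+00  7.10180935e-05  2.17321981e+00] [ 7.84394404e-01  2.05824284e-01  1.63905027e+00 -1.23113270e-05
  1.29704612e+00  1.81974267e-01] 57.46391793621698
```

To row units: 94 mm / 800 = 0.1175, 90 mm / 800 = 0.1125.

{"fn": "move_tool", "kwargs": {
  "rows": {"dx":[-0.0475, -0.095, -0.095, -0.095, -0.095], "dy":[0.015, 0.03, 0.03, 0.03, 0.03], "dz":[0, 0, 0.0563, 0.1125, 0.1175], "drx":[0, 0, 0, 0, 0], "dry":[0, 0, 0, 0, 0], "drz":[0, 0, 0, 0, 0]}
}}

```text
clock: 1.1
eef_pos: [392.7, 334.7, 125.6]
eef_rot: [-3.133, 0.0, 2.178]
wrist_force: [0.2, -0.3, 0.9]
finger_gap: 17.5
finger_force: 0.0
```

{"fn": "move_tool", "kwargs": {
  "rows": {"dx":[0, 0, 0], "dy":[0, 0, 0], "dz":[0, 0, 0], "drx":[0, 0, 0], "dry":[0, 0, 0], "drz":[0, 0, 0]}
}}

```text
clock: 1.4
eef_pos: [395.1, 337.2, 132.3]
eef_rot: [3.138, -0.0, 2.179]
wrist_force: [-0.1, -0.9, 0.0]
finger_gap: 0.5
finger_force: 0.0
```

```bash
python3 - <<'E'
from h import *
np.set_printoptions(suppress=True,precision=2)
ims=[]
s=manip.read_state();print(s['eef_pos'],s['eef_rot'])
tip=s['eef_pos']+[0,0,-19]
for n in("top","side"):
    p,d=vision.camera(n);np.savez(f"pics/{n}1.npz",p=p,d=d)
    c,R,o=cam(n);u=cv2.projectPoints(tip[None],c["rvec"],c["tvec"],c["K"],c["dist"])[0].ravel();print(n,u)
    x,y=u.astype(int);x-=50;y-=75
    g=np.ascontiguousarray(cv2.resize(p[y:y+150,x:x+100,::-1],None,fx=4,fy=4,interpolation=cv2.INTER_CUBIC))
    q=((u-[x,y])*4+1.5).astype(int);cv2.drawMarker(g,tuple(int(k) for k in q),(255,0,255),0,16,1);ims.append(g);print(x,y)
cv2.imwrite("pics/h1.png",np.hstack(ims))
E
```

```text
[395.14 337.18 132.33] [ 3.14 -0.    2.18]
top [356.7  249.66]
306 174
side [304.66 241.31]
254 166
```

View pics/h1.png

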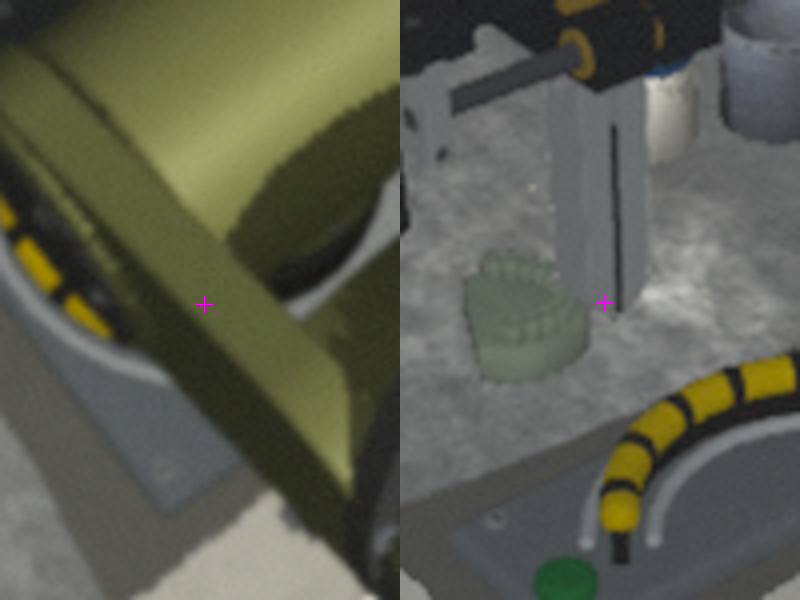

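```bash
python3 - <<'E'
from h import *
np.set_printoptions(suppress=True,precision=2)
tip=np.array([395.14,337.18,113.33]);n=np.array([.571,-.821,0])
for n_ in("top","side"):print(cam(n_)[2])
c,R,o=cam("side")
for P in(tip,tip+8*n):
    print(cv2.projectPoints(P[None],c["rvec"],c["tvec"],c["K"],c["dist"])[0].ravel())
m=(np.array([619-400,311])-1.5)/4+[254,166];print("seen",m)
for z in(113.3,):print(onz("side",[m],z),tip+8*n)
d=np.load("pics/side1.npz")["d"]
for v in range(228,246,2):
    z=d[v,int(m[0])];oo,r=ray("side",[(int(m[0]),v)]);print(v,(oo+r*z)[0])
E
```

```text
[240.16 379.11 898.59]
[ 384.3  -302.51  561.77]
[304.66 241.31]
[308.4  244.07]
seen [308.38 243.38]
[[399.74 332.21 113.3 ]] [399.71 330.61 113.33]
228 [399.91 332.46 136.97]
230 [399.77 330.27 135.4 ]
232 [399.72 331.65 131.4 ]
234 [399.58 329.33 129.92]
236 [399.5  329.29 126.87]
238 [399.46 331.04 122.56]
240 [399.32 328.54 121.18]
242 [399.23 328.38 118.18]
244 [399.09 326.08 116.68]
```

The side camera agrees with the robot's fingertip to within about 1.5 mm. The top camera is about 6 mm off in y, so I'll use the side camera. I'll descend to just above band 1 and check against it again.

To row units: 58 mm / 800 = 0.0725, 40 mm / 800 = 0.05.

{"fn": "move_tool", "kwargs": {
  "rows": {"dx":[-0.0088, -0.0088, -0.0088, -0.0088, -0.0088], "dy":[-0.0025, -0.0025, -0.0025, -0.0025, -0.0025], "dz":[0.025, 0.05, 0.0725, 0.0725, 0.0725], "drx":[0, 0, 0, 0, 0], "dry":[0, 0, 0, 0, 0], "drz":[0, 0, 0, 0, 0]}
}}

```text
clock: 2.0
eef_pos: [397.2, 329.8, 73.1]
eef_rot: [3.141, -0.0, 2.179]
wrist_force: [-1.1, -0.3, 0.6]
finger_gap: 0.4
finger_force: 0.0
```

```bash
python3 - <<'E'
from h import *
np.set_printoptions(suppress=True,precision=2)
s=manip.read_state();print(s['eef_pos'],s['eef_rot'])
T=s['eef_pos']+[0,0,-19]
n="side";p,d=vision.camera(n);np.savez(f"pics/{n}2.npz",p=p,d=d)
c,R,o=cam(n)
x,y=265,215
g=np.ascontiguousarray(cv2.resize(p[y:y+110,x:x+130,::-1],None,fx=5,fy=5,interpolation=cv2.INTER_CUBIC))
F=np.array([.571,-.821,0])*8
off=np.array([1.6,-6.2])
b=np.array([[395.3,336.4],[402.3,361.5],[417.4,382.7],[438.9,397.4],[464.2,403.9],[490.1,401.3]])+off
pts=np.vstack([T+F,np.c_[b,np.full(6,40)]])
for i,q in enumerate(cv2.projectPoints(pts,c["rvec"],c["tvec"],c["K"],c["dist"])[0].reshape(-1,2)):
    print(i,q);q=((q-[x,y])*5+2).astype(int);cv2.drawMarker(g,(int(q[0]),int(q[1])),(255,0,255),0,12,1)
cv2.imwrite("pics/h2.png",g)
E
```

```text
[397.15 329.84  73.13] [ 3.14 -0.    2.18]
0 [311.33 283.37]
1 [307.79 288.44]
2 [312.05 276.7 ]
3 [321.95 266.91]
4 [336.19 259.99]
5 [353.17 256.47]
6 [371.07 256.67]
```

View pics/h2.png

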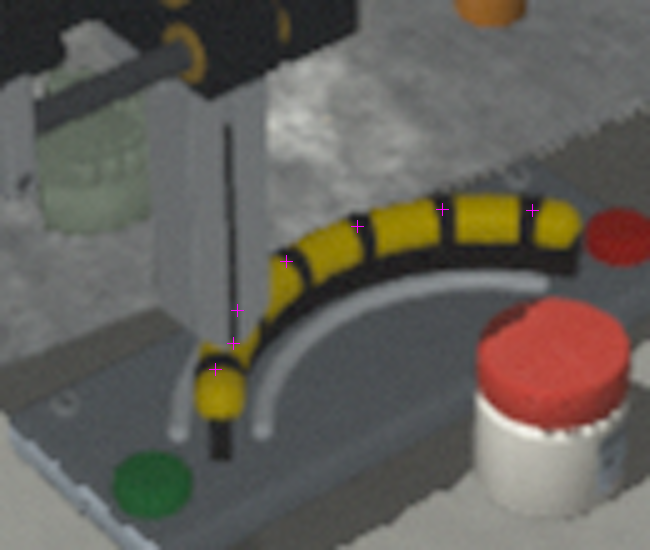

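The seam prediction at (233,343) matches the picture, so the side camera and the robot agree. The predicted bands sit 1–2 px too low. I'll refit using the ridge positions at band 1 (219,358), band 3 (293,257), band 4 (362,222), band 5 (445,204) and band 6 (532,204).

```bash
python3 - <<'E'
from h import *
from scipy.optimize import least_squares
np.set_printoptions(suppress=True,precision=1)
px=(np.array([(219,358),(293,257),(362,222),(445,204),(532,204)])-2)/5+[265,215]
Q=onz("side",px,40)[:,:2]
a=np.radians(np.array([-50,-10,10,30,50]));f=lambda a:np.c_[62-75*np.cos(a),75*np.sin(a)]
Rt=lambda y:np.array([[np.cos(y),-np.sin(y)],[np.sin(y),np.cos(y)]])
r=least_squares(lambda v:((f(a)@Rt(v[2]).T+v[:2])-Q).ravel(),[436,375,-.97]);print(Q,r.x,r.x[2],np.sqrt(2*r.cost/5))
top=np.array([434.9,380.2,-.970])
v=np.array([r.x[0],r.x[1],-.975])
v=least_squares(lambda w:((f(a)@Rt(-.975).T+w)-Q).ravel(),[436,375]).x;print("fixed yaw",v)
A=np.radians(np.arange(-50,51,10.));W=f(A)@Rt(-.975).T+v
y=2.179;X=np.array([np.cos(y),np.sin(y)]);Y=np.array([np.sin(y),-np.cos(y)])
C=np.array([397.15,329.84])
for w in W:
    print(w,"cum tool",(w-C)@X*1,(w-C)@-Y*-1)
E
```

```text
[[397.9 334.9]
 [420.9 378.5]
 [441.9 393.5]
 [466.7 400.3]
 [492.  398.2]] [437.6 377.   -1. ] -0.9757331436701208 1.0597748401129168
fixed yaw [437.6 377. ]
[397.8 333.4] cum tool 2.5367385720838294 2.501813532984347
[400.2 346.2] cum tool 11.665595722903461 11.860058332763233
[404.9 358.4] cum tool 19.030722865528972 22.66133977459325
[411.6 369.6] cum tool 24.408334338665803 34.577466387576436
[420.1 379.5] cum tool 27.635034138905368 47.246372694428366
[430.3 387.8] cum tool 28.612780625606373 60.28312038779126
[441.7 394.1] cum tool 27.311865466533938 73.29159448591498
[454.  398.4] cum tool 23.771816310501606 85.87653908593347
[467.  400.5] cum tool 18.100195759764215 97.65556701446442
[480.  400.3] cum tool 10.469333134777324 108.27077846837517
[492.9 397.8] cum tool 1.1110883349984826 117.39963561919484
```

{"fn": "move_tool", "kwargs": {
  "rows": {"dx":[0.0031, 0.0031, 0.0031, 0.0031, 0.0031], "dy":[0.0031, 0.0031, 0.0031, 0.0031, 0.0031], "dz":[0.005, 0.01, 0.015, 0.0175, 0.02], "drx":[0, 0, 0, 0, 0], "dry":[0, 0, 0, 0, 0], "drz":[0, 0, 0, 0, 0]}
}}

```text
clock: 2.55
eef_pos: [397.5, 333.1, 56.3]
eef_rot: [-3.142, -0.0, 2.179]
wrist_force: [-2.8, -0.9, 5.2]
finger_gap: 0.3
finger_force: 2.6
```

{"fn": "move_tool", "kwargs": {
  "rows": {"dx":[0, 0, 0], "dy":[0, 0, 0], "dz":[0.0013, 0.0025, 0.0025], "drx":[0, 0, 0], "dry":[0, 0, 0], "drz":[0, 0, 0]}
}}

```text
clock: 2.85
eef_pos: [397.5, 333.1, 54.4]
eef_rot: [3.142, -0.0, 2.179]
wrist_force: [-2.3, -0.5, 5.1]
finger_gap: 0.8
finger_force: 3.0
```

To row units: 20.2 mm / 800 = 0.0253, 16.5 mm / 800 = 0.0206.

{"fn": "move_tool", "kwargs": {
  "rows": {"dx":[0.0059, 0.0114, 0.0163, 0.0206], "dy":[0.0058, 0.0118, 0.0184, 0.0253], "dz":[0.0003, 0.0005, 0.0005, 0.0005], "drx":[0, 0, 0, 0], "dry":[0, 0, 0, 0], "drz":[0, 0, 0, 0]}
}}

```text
clock: 3.25
eef_pos: [404.6, 357.9, 54.0]
eef_rot: [-3.141, 0.001, 2.179]
wrist_force: [-2.7, -5.0, 6.5]
finger_gap: 0.6
finger_force: 3.3
```

To row units: 24.5 mm / 800 = 0.0306, 18.1 mm / 800 = 0.0226.

{"fn": "move_tool", "kwargs": {
  "rows": {"dx":[0.0038, 0.0068, 0.009, 0.0108], "dy":[0.0073, 0.0149, 0.0226, 0.0306], "dz":[0, 0, 0, 0], "drx":[0, 0, 0, 0], "dry":[0, 0, 0, 0], "drz":[0, 0, 0, 0]}
}}

```text
clock: 3.65
eef_pos: [419.6, 379.0, 53.9]
eef_rot: [-3.14, 0.0, 2.179]
wrist_force: [-4.6, -4.6, 6.0]
finger_gap: 0.5
finger_force: 3.3
```

```bash
python3 -c "
from cell import manip, vision;s=manip.read_state();print(s['eef_pos'],s['wrist_force'],s['finger_gap'])"
```

```text
[419.64987207 378.98546469  53.89372144] [-4.63684986 -4.55750311  5.95847307] 0.46197841409502555
```

To row units: 26.1 mm / 800 = 0.0326, 19.6 mm / 800 = 0.0245.

{"fn": "move_tool", "kwargs": {
  "rows": {"dx":[0.001, 0.0013, 0.0008, -0.0004], "dy":[0.0081, 0.0164, 0.0245, 0.0326], "dz":[0, 0, 0, 0], "drx":[0, 0, 0, 0], "dry":[0, 0, 0, 0], "drz":[0, 0, 0, 0]}
}}

```text
clock: 4.05
eef_pos: [441.2, 393.8, 53.9]
eef_rot: [-3.14, -0.0, 2.179]
wrist_force: [-4.6, -2.6, 6.9]
finger_gap: 0.6
finger_force: 3.3
```

```bash
python3 - <<'E'
from h import *
p,d=vision.camera("side");cv2.imwrite("pics/m.png",cv2.resize(p[215:325,265:395,::-1],None,fx=5,fy=5,interpolation=cv2.INTER_CUBIC))
E
```

```text
(no output)
```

View pics/m.png

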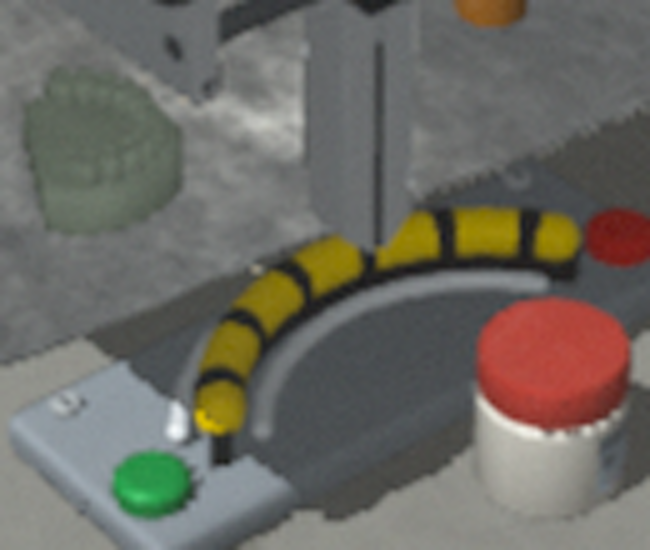

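The fingers are at about (372,245), on band 4. The strip is visibly lowered, the fingers are centred, and the jar and model haven't moved.

{"fn": "move_tool", "kwargs": {
  "rows": {"dx":[-0.0019, -0.0044, -0.0076, -0.0115], "dy":[0.008, 0.0158, 0.0233, 0.0305], "dz":[0, 0, 0, 0], "drx":[0, 0, 0, 0], "dry":[0, 0, 0, 0], "drz":[0, 0, 0, 0]}
}}

```text
clock: 4.5
eef_pos: [466.5, 400.4, 54.0]
eef_rot: [-3.141, -0.0, 2.179]
wrist_force: [-5.5, -1.2, 6.7]
finger_gap: 0.8
finger_force: 3.3
```

{"fn": "move_tool", "kwargs": {
  "rows": {"dx":[-0.0045, -0.0096, -0.0153, -0.0213, -0.0213], "dy":[0.0069, 0.0133, 0.0191, 0.0246, 0.0246], "dz":[0, 0, 0, 0, 0], "drx":[0, 0, 0, 0, 0], "dry":[0, 0, 0, 0, 0], "drz":[0, 0, 0, 0, 0]}
}}

```text
clock: 5.0
eef_pos: [493.1, 397.7, 54.2]
eef_rot: [3.141, -0.0, 2.178]
wrist_force: [-0.1, -0.5, 6.9]
finger_gap: 0.8
finger_force: 3.1
```

Pressed at the last band. Now I'll lift straight up.

To row units: -100 mm / 800 = -0.125, -90 mm / 800 = -0.1125.

{"fn": "move_tool", "kwargs": {
  "rows": {"dx":[0, 0, 0, 0, 0], "dy":[0, 0, 0, 0, 0], "dz":[-0.0125, -0.0375, -0.075, -0.1125, -0.125], "drx":[0, 0, 0, 0, 0], "dry":[0, 0, 0, 0, 0], "drz":[0, 0, 0, 0, 0]}
}}

```text
clock: 5.5
eef_pos: [493.3, 398.0, 157.4]
eef_rot: [3.137, 0.0, 2.179]
wrist_force: [0.4, 1.0, -0.4]
finger_gap: 0.4
finger_force: 0.0
```

{"fn": "move_tool", "kwargs": {
  "rows": {"dx":[0, 0, 0, 0, 0], "dy":[0, 0, 0, 0, 0], "dz":[0, 0, 0, 0, 0], "drx":[0, 0, 0, 0, 0], "dry":[0, 0, 0, 0, 0], "drz":[0, 0, 0, 0, 0]}
}}

```text
clock: 6.0
eef_pos: [492.5, 397.4, 153.1]
eef_rot: [-3.14, 0.0, 2.179]
wrist_force: [-0.4, -0.2, -0.1]
finger_gap: 0.5
finger_force: 0.0
```

```bash
python3 - <<'E'
from h import *
p,d=vision.camera("side");cv2.imwrite("pics/e.png",cv2.resize(p[215:325,265:395,::-1],None,fx=5,fy=5,interpolation=cv2.INTER_CUBIC))
E
```

```text
(no output)
```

View pics/e.png

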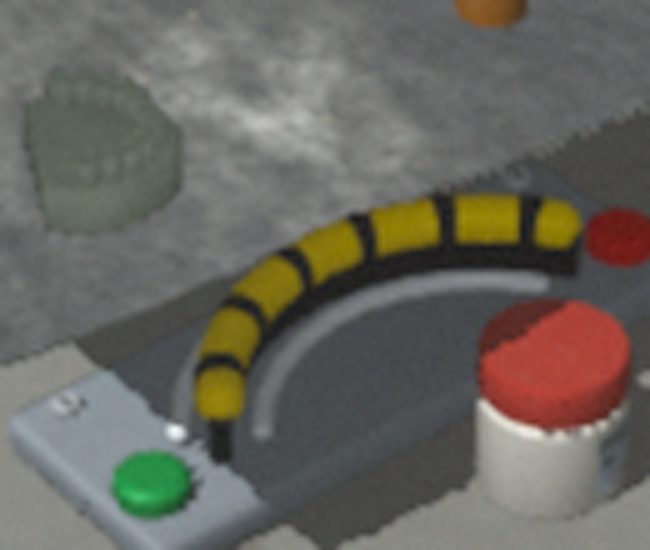

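The strip is back up, with the band by the red marker at (532,200–245) as before. The jar at (555,400) and the model at (100,150) haven't moved.

```bash
python3 -c "
from cell import manip, vision;print(manip.sign_off())"
```

```text
the job is handed in; nothing more can be done
None
```

The strip was pressed about 5 mm at the green-marker band and run over all six bands to the red marker without lifting; it sprang back up after lift-off, the jar and model were not moved, and the job was handed in at about 6 s (no verdict was returned).

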